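# Refit a computer's service cover and hold it shut

### The arm

A 6-joint arm with a two-finger parallel gripper is mounted at the origin on the work surface. World frame = base frame: x ahead of the robot, y to its left, z up, the work surface at z = 0. Lengths are in m, angles in rad, forces in N, time in s.
With the tool pointing down it reaches from about 0.35 to 0.775 m from the base axis. Payload 7.3 kg.
Tool frame: the origin (TCP) lies on the centre line of the jaws, within the pads' length; the fingertips stand 22 mm ahead of it and the grasp point (between the pads) lies 3 mm ahead of it (robot.tcp_to_tips is the distance from the TCP to the fingertips, in m); z points along the fingers, y is the direction in which the jaws open and shut (so a half turn about z gives the same grasp; the last joint's range is limited). The gripper opens to 92 mm and grips with 3 to 60 N. Pads are 19 mm wide; open, the fingers measure 130 mm over their backs; the gripper's body (75 mm by 190 mm) begins 47 mm behind the grasp point.
Start: joints at [0.961, 0.342, 1.524, -0, 1.275, -0.146], TCP at [0.235, 0.47, 0.22] pointing down, gripper open.
Joint ranges: [-2.53, 2.53], [-0.77, 2.02], [0.04, 2.7], [-1, 4.14], [0.28, 2.66], [-3.11, 3.11]. Speed limits (rad/s): [2.57, 2.57, 3.14, 3.14, 3.14, 3.14].

### API

Orientations are given as a unit quaternion [x, y, z, w].
In Python, from bench import robot, get_image, nets gives the robot as it stands.
- The arm moves only by the tool play_rows, never from a script. Its arguments are lists of equal length, an entry for each row: "gripper": the closure, from -1 (fully open) to 1 (shut); "offset": the shift along the tool's x, y, z in m, a list of three; "twist": the turn, a rotation vector about the tool's x, y, z in degrees, a list of three. In form: {"gripper": [gripper, ...], "offset": [[tx, ty, tz], ...], "twist": [[rx, ry, rz], ...]}. A call has 1 to 20 rows; each row is the pose to reach, as a shift and turn from the pose measured when the call began, along the tool's axes at that moment; what a row does not reach only later rows make up. A row lasts 1/8 s, in which the tool goes at most 62.5 mm and 10.7 degrees, less where a joint would pass 70% of its speed; a pose out of reach is approached as far as the arm can. A call with a gripper value outside its range is refused whole. The fingers move at their own pace and stop on an object; "grip_force" is the grip in N (left out, the last holds). Time passes only in rows, so rows that repeat a pose let the fingers close. It gives the time, the measured TCP pose, the force and the opening at its end, in the units of the state.
- robot.observe(): the state, without advancing time (a new reading comes with each control period).
- get_image(name): name is "side" or "top" or "wrist"; returns a dict with "frame" (480x640x3 uint8, red, green, blue), "z_map" (480x640 float32, m along the optical axis (not along the pixel's ray), 0 where there is no reading), "camera_matrix" (3x3 intrinsics, pixels), "k1" (the pictures are not rectified: a ray, as slopes to the right and down, at radius r is drawn at 1 + k1 r^2 times it, then the intrinsics apply), "R" (3x3) and "t" (3): a world point X has camera coordinates R X + t. Camera axes: x right, y down, z forward; pixel columns grow to the right and rows downward; lengths in m; the calibration is good to about 2 mm. A picture is of the moment at which its call begins.
- robot.finish_job(): hands the job in, once; it reports no verdict.
Trained networks look in a picture, given as the dict that the camera call returned (one of the last four; its "shot" number tells which), for a name from the list of things; names that differ only in an ending like _2 or _b are one class to them, and where a whole thing is asked for, a point or a joint stands for the part that bears it (a point fixed in the world has none). Each returns a list of dicts, best first, with "p" (0 to 1); they miss things now and then, are a little off and sometimes report something else, mostly with a low value. They report only what shows in the picture. A call takes as long as a camera call. They do not tell look-alikes from the thing itself.
- nets.regions_of(thing, picture): "mask" (480x640 bool, what is visible of it) and "box" ([centre column, centre row, width, height] in pixels, round what is visible of it).
- nets.spot_point(thing, picture): "uv" ([column, row] in pixels: a listed point, or the origin of a listed thing).
The state is a dict: "time": time; "qpos": joint angles; "joint_velocities": joint speeds; "joint_torque": joint torques, N m; "eef_pos": TCP position; "tcp_rot": TCP orientation; "force": force on the tool from outside, world axes, zero at the start; "wrist_torque": the same for the moment, N m; "width": opening from 0.0 (shut) to 1.0 (fully open).
Only numpy, scipy, OpenCV 4.12 (cv2) and the standard library are available. Lean on these libraries where they do the work, as an engineer would, in place of code of your own. Each camera call takes 0.05 s, during which the arm holds its last target.

### The job

On the computer's open service bay, turn the wing of the quarter-turn fastener until it lines up with the two index marks beside it, as the cover's slot will run. Then pick up the loose cover by its ridge, fit it over the wing through the slot, and press it flat against the frame, against the sprung buffers. Finish while still holding it pressed there, and leave the bottle, carton and mug alone.

Things in the scene. Friction and masses are not known exactly. Their poses are not given: they have to be found in the camera images.
- bay_seat (a point): Where the cover's underside centre belongs, on the fixed desktop computer: a black case 260 (x) x 220 (y) mm lying flat, topped by a flat bare-steel frame round an open bay (108 x 80 mm). The point is at the middle of the case, level with the frame's top, 80 mm above the table. x: along the case towards the fastener; y: across; z: up. The fitted cover lies along x.
- buffer_tip (a point): Top of one of four sprung rubber buffers, 12 mm thick, at x = +-80, y = +-48 mm from bay_seat (this one: both minus), 6 mm proud of the frame. Together they carry the lone cover 6 mm above the frame and need about 10 N more push to bring it down onto the frame; let go, it rises again.
- wing_grip (a point): Centre of the fastener's black wing, a bar 34 mm long (its y), 10 mm thick (its x), 26 mm high, on a 10 mm round neck; it turns about z (up). It stands at x = +65, y = 0 mm from bay_seat, this point 28 mm above the frame; the wing spans 15 to 41 mm above the frame.
- wing (a joint): Turn of the wing, rad, counter-clockwise from above positive; 0 when its length runs along bay_seat's y axis, in line with the two short dark index marks on the frame beside it. Starts at 0.9 to 1.5; stops at -0.35 and 1.75, none at 0. Light friction (0.04 N m); stays where it is left.
- cover_grip (a point): Grip ridge of the loose grey cover (about 160 g), flat on the table, ridge up: a plate 180 (x) x 120 (y) x 6 mm with a ridge in its middle 70 (x) x 14 (y) mm, 36 mm high above the plate. Point: at the plate's centre, 24 mm above its underside, so 24 mm above bay_seat when seated, 30 mm on the unpressed buffers. x: towards the slot; y: across; z: up.
- cover_slot (a point): Middle of the cover's through slot, 21 (along the cover's x) x 44 mm (y), at x = +65, y = 0 mm from cover_grip, level with the plate's underside. Axes as cover_grip.
- bottle_mid (a point): Bystander: white bottle, 56 mm diameter, 140 mm high, standing; point 70 mm up its axis.
- carton_mid (a point): Bystander: small upright plain carton 50 x 75 x 90 mm; point at its centre.
- mug_mid (a point): Bystander: white mug, 72 mm diameter, 90 mm high, handle to its +y; point at 45 mm height on its axis.
Not all that is in view belongs to the job. There is more than one size of the part that bears cover_grip; the job needs the middle-sized.

How it is judged:
On the way, in this order (a step that is already met when the one before it is completed fails the run):
1. the wing is lined up with the index marks while the cover is still off the bay (value of joint wing between -0.17 and 0.17 rad and horizontal distance between cover_grip and bay_seat above 0.08 m), for 0.2 s.
2. the cover is down over the wing, on the buffers or lower (z of cover_grip in the frame of bay_seat below 0.033 m and horizontal distance between cover_grip and bay_seat below 0.012 m), for 0.1 s.
At the end, for the whole second after the job is handed in: Through the last second the fingers push the cover (over 2 N) so it lies flat (0.04 rad) within 2 mm of the frame, within 10 mm and 0.2 rad of its seat, wing through the slot and within 0.3 rad of the marks (0.17 rad before the cover went on) (z of cover_grip in the frame of bay_seat between 0.021 and 0.026 m and horizontal distance between cover_grip and bay_seat below 0.01 m and angle between the x axis of cover_grip and the x axis of bay_seat, either way round below 0.2 rad and angle between cover_grip's own z axis and vertical below 0.04 rad and value of joint wing between -0.3 and 0.3 rad and contact force between the fingers and cover above 2 N); the arm keeps its last pose, push and grip.
It fails at once if a bystander is knocked over or pushed more than 30 mm (distance of any of bottle_mid, carton_mid, mug_mid from where it was at the start of the episode above 0.03 m).
It also fails if it takes over 54 s, if anything falls off the work surface, if the arm or the gripper's body presses on something with over 40 N, if the wrist force passes 120 N, or if a joint passes its speed limit or range.

## Working session

There is one attempt and no reset: what is moved stays moved. The work goes in short steps, Python scripts to look and compute and a tool call to move; the robot and the scene stay as the last step left them, time stands still between calls to the robot, and variables do not carry over. Pictures are saved under pics/ and viewed, and the job is handed in when it is done.

Besides the shell and the picture viewer there is one more tool, called after "Request:" as name(argument=value, ...) on one line, values as JSON. play_rows: Moves the arm, as the interface text tells. Its arguments: {"type":"object","properties":{"gripper":{"type":"array","items":{"type":"number"}},"offset":{"type":"array","items":{"type":"array","items":{"type":"number"}}},"twist":{"type":"array","items":{"type":"array","items":{"type":"number"}}},"grip_force":{"type":"number"}},"required":["gripper","offset","twist"]}

```bash
mkdir -p pics; ls
cat > h.py <<'E'
import numpy as np, cv2
from bench import robot, get_image, nets
from scipy.spatial.transform import Rotation as Ro
def save(p,name):
    cv2.imwrite('pics/'+name+'.png',cv2.cvtColor(p['frame'],cv2.COLOR_RGB2BGR))
def ray(p,uv):
    K=p['camera_matrix'];k=p['k1']
    d=np.array([(uv[0]-K[0,2])/K[0,0],(uv[1]-K[1,2])/K[1,1]]);s=d.copy()
    for _ in range(20): s=d/(1+k*(s@s))
    return np.array([s[0],s[1],1.])
def atz(p,uv,z):
    R=p['R'];t=p['t'];c=-R.T@t;d=R.T@ray(p,uv)
    return c+d*(z-c[2])/d[2]
def dep(p,uv):
    z=p['z_map'][int(round(uv[1])),int(round(uv[0]))]
    return p['R'].T@(ray(p,uv)*z-p['t'])
def proj(p,X):
    c=p['R']@np.asarray(X)+p['t'];s=c[:2]/c[2];s=s*(1+p['k1']*(s@s));K=p['camera_matrix']
    return np.array([s[0]*K[0,0]+K[0,2],s[1]*K[1,1]+K[1,2]])
def cloud(p):
    v,u=np.mgrid[0:480,0:640];K=p['camera_matrix']
    d=np.stack([(u-K[0,2])/K[0,0],(v-K[1,2])/K[1,1]],-1);s=d.copy()
    for _ in range(15): s=d/(1+p['k1']*(s**2).sum(-1,keepdims=True))
    z=p['z_map'][...,None]
    C=np.concatenate([s*z,z],-1)
    W=(C-p['t'])@p['R']; W[p['z_map']==0]=np.nan
    return W
E
python3 - <<'E'
from h import *
for n in ['top','side','wrist']:
    p=get_image(n); save(p,n+'0')
    print(n,-p['R'].T@p['t'],p['k1'])
    for th in ['bay_seat','buffer_tip','wing_grip','cover_grip','cover_slot','bottle_mid','carton_mid','mug_mid']:
        for r in nets.spot_point(th,p)[:4]:
            print(th,np.round(r['uv'],1),round(r['p'],2),np.round(dep(p,r['uv']),3))
print(robot.observe())
E
```

```text
pics
top [0.39513772 0.00873453 1.1546165 ] 0.03727553946287168
bay_seat [397.6 234.6] 0.98 [ 0.514 -0.187  0.071]
buffer_tip [396.4 230.4] 0.69 [ 0.524 -0.185  0.069]
buffer_tip [425.2 262.8] 0.53 [ 0.447 -0.251  0.079]
buffer_tip [130.7 262. ] 0.53 [0.436 0.434 0.101]
wing_grip [395.8 203. ] 0.56 [ 0.582 -0.174  0.123]
wing_grip [249.  211.2] 0.36 [ 0.576  0.182 -0.001]
cover_grip [229.6 145.2] 0.93 [0.739 0.232 0.032]
cover_grip [241.3 229. ] 0.85 [0.528 0.199 0.006]
cover_grip [168.9 366.8] 0.71 [0.195 0.347 0.058]
cover_slot [252.4 208.4] 0.82 [0.582 0.173 0.005]
cover_slot [216.1 137.1] 0.63 [ 0.77   0.275 -0.003]
cover_slot [211.  357.3] 0.59 [0.209 0.262 0.003]
bottle_mid [130.3 261.7] 0.79 [0.437 0.434 0.104]
bottle_mid [527.3 242.3] 0.48 [ 0.5   -0.488  0.088]
bottle_mid [397.1 204. ] 0.31 [ 0.579 -0.177  0.123]
carton_mid [527.3 243.7] 0.87 [ 0.496 -0.487  0.089]
mug_mid [332.6 128.6] 0.91 [ 0.796 -0.03   0.006]
side [-0.21808215 -0.97425257  0.96284391] -0.04861982088592467
bay_seat [369.4 259.9] 0.58 [ 0.532 -0.174  0.077]
wing_grip [385.5 243.3] 0.49 [ 0.582 -0.176  0.1
[... 781 characters left out ...]
time': 1.35, 'qpos': array([ 9.61002448e-01,  3.42028101e-01,  1.52409943e+00, -4.35405173e-07,
        1.27538700e+00, -1.46017143e-01]), 'joint_velocities': array([ 7.74954677e-04, -8.21894203e-07,  2.07711563e-04, -6.28878163e-04,
       -2.59268432e-03, -1.60106649e-04]), 'joint_torque': array([ 8.79811978e-04, -4.31137562e+01, -2.44476181e+01,  7.18576438e-02,
        4.86073969e-02, -1.85248535e-05]), 'eef_pos': array([0.23484986, 0.46956962, 0.22022611]), 'tcp_rot': array([2.29815694e-01, 9.73234168e-01, 3.62281852e-05, 1.46061733e-05]), 'force': array([ 0.21571515, -0.05670065,  0.04571648]), 'wrist_torque': array([ 0.03316637, -0.00165739, -0.01461922]), 'width': 1.0005563651237555}
```

View pics/top0.png

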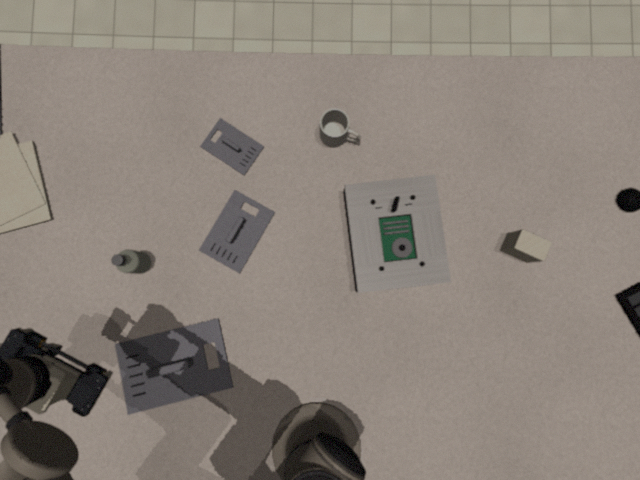

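View pics/side0.png

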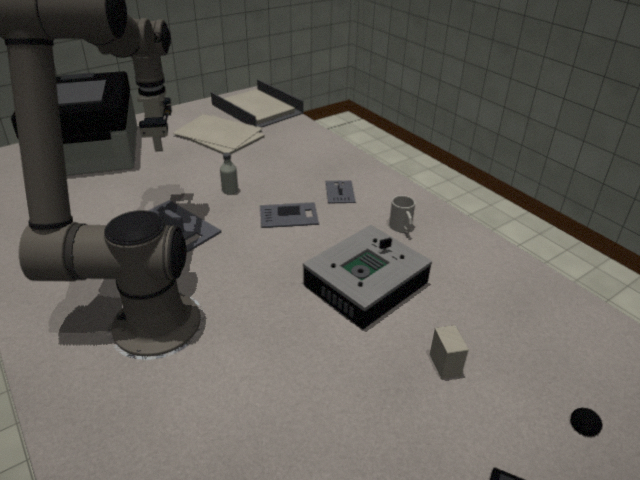

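Run:
```python
from h import *
p=get_image('top'); W=cloud(p)
np.savez('top1.npz',W=W,f=p['frame'])
for r in nets.regions_of('cover_grip',p)[:5]:
    m=r['mask'].astype(np.uint8); 
    c,_=cv2.findContours(m,0,2); c=max(c,key=cv2.contourArea)
    X=np.array([atz(p,q,0.006)[:2] for q in c[:,0].astype(float)],dtype=np.float32)
    print('cover',r['box'],round(r['p'],2),cv2.minAreaRect(X*1000))
for th in ['bay_seat','wing']:
  for r in nets.regions_of(th,p)[:3]:
    m=r['mask']; print(th,r['box'],round(r['p'],2),m.sum())
    c,_=cv2.findContours(m.astype(np.uint8),0,2); c=max(c,key=cv2.contourArea)
    X=np.array([atz(p,q,0.121 if th=='wing' else .08)[:2] for q in c[:,0].astype(float)],dtype=np.float32)
    print(cv2.minAreaRect(X*1000))
# case top
Z=W[...,2]; m=((Z>0.07)&(Z<0.095)&(abs(W[...,0]-.52)<.2)&(abs(W[...,1]+.18)<.17)).astype(np.uint8)
m=cv2.morphologyEx(m,cv2.MORPH_OPEN,np.ones((3,3)))
c,_=cv2.findContours(m,0,2); c=max(c,key=cv2.contourArea)
X=np.array([atz(p,q,0.08)[:2] for q in c[:,0].astype(float)],dtype=np.float32)
print('case',cv2.minAreaRect(X*1000), np.nanmedian(Z[m>0]))
f=cv2.cvtColor(p['frame'],cv2.COLOR_RGB2BGR)
cv2.imwrite('pics/case1.png',cv2.resize(f[165:305,325:465],None,fx=4,fy=4,interpolation=cv2.INTER_CUBIC))
cv2.imwrite('pics/cov1.png',cv2.resize(f[110:280,180:320],None,fx=4,fy=3.5,interpolation=cv2.INTER_CUBIC))
```

```text
cover [237.9, 228.2, 70.9, 83.1] 0.9 ((523.37548828125, 211.20709228515625), (123.6991195678711, 182.81651306152344), 61.603538513183594)
cover [173.1, 367.2, 114.1, 97.5] 0.85 ((188.98988342285156, 352.61846923828125), (175.2551727294922, 261.1292724609375), 14.514975547790527)
cover [231.6, 142.4, 63.4, 58.5] 0.81 ((743.1925659179688, 231.0084991455078), (141.28363037109375, 95.3967056274414), 57.315067291259766)
bay_seat [395.8, 234.9, 103.6, 116.5] 0.61 10290
((517.2020874023438, -180.24847412109375), (259.9870300292969, 229.03160095214844), 7.257521629333496)
case ((518.5421142578125, -182.68692016601562), (259.9080810546875, 222.58963012695312), 7.56428861618042) 0.08039419768670791
```

View pics/case1.png

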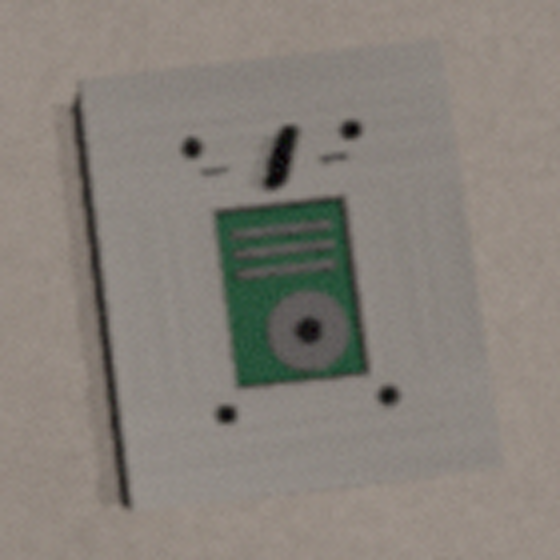

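```bash
cat >> h.py <<'E'
def go(pos,psi,s=None):
    """offset, twist for TCP pos, jaw y at psi deg (tool down, x at psi+90)"""
    s=s or robot.observe(); R0=Ro.from_quat(s['tcp_rot'])
    a=np.radians(psi); y=np.array([np.cos(a),np.sin(a),0]);z=np.array([0,0,-1.]);x=np.cross(y,z)
    R1=Ro.from_matrix(np.stack([x,y,z],1))
    o=R0.inv().apply(np.asarray(pos)-s['eef_pos']); t=(R0.inv()*R1).as_rotvec(degrees=True)
    print('off',np.round(o,4),'twist',np.round(t,2)); return o,t
def st():
    s=robot.observe(); R=Ro.from_quat(s['tcp_rot']).as_matrix()
    print('t',s['time'],'pos',np.round(s['eef_pos'],4),'psi',round(np.degrees(np.arctan2(R[1,1],R[0,1])),2),'z',np.round(R[:,2],4),'F',np.round(s['force'],2),'w',round(s['width'],3),'q',np.round(s['qpos'],2)); return s
E
python3 - <<'E'
from h import *
st()
go([.575,-.175,.25],71)
E
```

```text
t 1.55 pos [0.2349 0.4696 0.2202] psi 63.42 z [ 0.e+00  1.e-04 -1.e+00] F [0.84 0.18 0.67] w 0.999 q [ 0.96  0.34  1.52  0.    1.28 -0.15]
off [-0.5926 -0.4243 -0.0298] twist [ 0.    0.   -7.58]
```

Request:
play_rows(gripper=[-1,-1,-1,-1,-1,-1,-1,-1,-1,-1,-1,-1,-1,-1,-1,-1], offset=[[-0.04,-0.03,-0.03],[-0.08,-0.06,-0.03],[-0.12,-0.09,-0.03],[-0.16,-0.115,-0.03],[-0.2,-0.143,-0.03],[-0.24,-0.172,-0.03],[-0.28,-0.2,-0.03],[-0.32,-0.23,-0.03],[-0.36,-0.26,-0.03],[-0.4,-0.286,-0.03],[-0.44,-0.315,-0.03],[-0.48,-0.344,-0.03],[-0.52,-0.372,-0.03],[-0.56,-0.4,-0.03],[-0.593,-0.424,-0.03],[-0.593,-0.424,-0.03]], twist=[[0,0,0],[0,0,-1],[0,0,-2],[0,0,-3],[0,0,-4],[0,0,-5],[0,0,-6],[0,0,-7],[0,0,-7.6],[0,0,-7.6],[0,0,-7.6],[0,0,-7.6],[0,0,-7.6],[0,0,-7.6],[0,0,-7.6],[0,0,-7.6]])

```text
time: 3.55
eef_pos: [0.576, -0.1774, 0.2491]
tcp_rot: [0.166, 0.986, -0.0, -0.0]
force: [0.2, 0.7, -0.5]
width: 1.001
```

Run:
```python
from h import *
st()
p=get_image('wrist'); save(p,'w1'); W=cloud(p); np.savez('w1.npz',W=W,f=p['frame'],**{k:p[k] for k in ['R','t','k1','camera_matrix']},z_map=p['z_map'])
print(p['R'])
for th in ['bay_seat','buffer_tip','wing_grip']:
    for r in nets.spot_point(th,p)[:4]:
        print(th,np.round(r['uv'],1),round(r['p'],2),np.round(dep(p,r['uv']),3))
for r in nets.regions_of('wing',p)[:2]: print('wing',r['box'],r['p'])
```

```text
t 3.55 pos [ 0.576  -0.1774  0.2491] psi 70.85 z [-8.e-04 -0.e+00 -1.e+00] F [ 0.21  0.67 -0.47] w 1.001 q [-0.43  0.47  1.25 -0.    1.43 -1.66]
[[ 3.27692955e-01  9.44783842e-01 -9.05123956e-04]
 [ 8.98436058e-01 -3.11320822e-01  3.09664328e-01]
 [ 2.92284070e-01 -1.02288015e-01 -9.50845510e-01]]
bay_seat [292.2 151.5] 0.93 [ 0.518 -0.182  0.077]
buffer_tip [180.8  84. ] 0.81 [ 0.443 -0.242  0.086]
wing_grip [325.9 234. ] 0.67 [ 0.579 -0.175  0.122]
wing [329.5, 234.2, 17.7, 57.2] 0.67
```

View pics/w1.png

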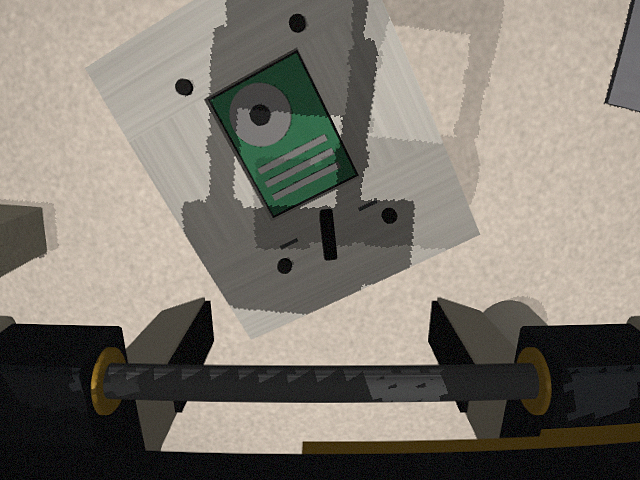

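Run:
```python
from h import *
d=np.load('w1.npz'); p={k:d[k] for k in d.files}; p['frame']=d['f']; W=d['W']
g=cv2.cvtColor(d['f'],cv2.COLOR_RGB2HSV)
dark=(g[...,2]<45).astype(np.uint8)
n,l,s,c=cv2.connectedComponentsWithStats(dark)
P=[]
for q in [(297,23),(184,87),(389,215),(284,265)]:
    i=l[q[1],q[0]]; print(c[i],s[i]); P.append(atz(p,c[i],.086)[:2])
P=np.array(P)
B=np.array([[-80,-48],[-80,48],[80,48],[80,-48]])/1000.
# assign nearest under guess
a=np.radians(7.6);R=np.array([[np.cos(a),-np.sin(a)],[np.sin(a),np.cos(a)]])
G=B@R.T+[.5185,-.183]
idx=[np.argmin(np.linalg.norm(G-x,axis=1)) for x in P];print(idx)
A=B[idx];mc=P.mean(0);H=(A-A.mean(0)).T@(P-mc);U,S,V=np.linalg.svd(H);Rr=V.T@U.T
yaw=np.degrees(np.arctan2(Rr[1,0],Rr[0,0]));print('center',mc-Rr@A.mean(0),'yaw',yaw,'res',np.round((A@Rr.T+mc-P)*1000,1))
bc=mc-Rr@A.mean(0);wc=bc+Rr@[.065,0];print('wing axis',wc)
m=(W[...,2]>.110)&(np.hypot(W[...,0]-wc[0],W[...,1]-wc[1])<.03)
X=W[m];print(m.sum(),np.median(X[:,2]),X.mean(0));r=cv2.minAreaRect((X[:,:2]*1000).astype(np.float32));print(r)
e=np.linalg.eigh(np.cov(X[:,:2].T))[1][:,1];wa=np.degrees(np.arctan2(e[1],e[0]));print('wing len dir',wa,'joint deg',(wa-yaw-90)%180)
```

```text
[297.04471545  22.76829268] [289  14  17  19 246]
[183.90366972  86.7706422 ] [176  79  17  16 218]
[388.82758621 215.33990148] [381 208  17  16 203]
[284.40782123 265.55307263] [278 258  14  16 179]
[np.int64(1), np.int64(0), np.int64(2), np.int64(3)]
center [ 0.51817492 -0.18344904] yaw 7.686995767554258 res [[-0.7  0.3]
 [-0.7 -0.6]
 [ 0.6  0.6]
 [ 0.7 -0.4]]
wing axis [ 0.5825908  -0.17475456]
2725 0.34839458140632734 [ 0.56287846 -0.16668346  0.29578798]
((577.4697875976562, -167.1595916748047), (24.370330810546875, 46.96180725097656), 78.64572143554688)
wing len dir 157.38463287662384 joint deg 59.697637109069575
```

Run:
```python
from h import *
d=np.load('w1.npz'); W=d['W'];wc=np.array([.5826,-.1748])
m=(W[...,2]>.112)&(W[...,2]<.13)&(np.hypot(W[...,0]-wc[0],W[...,1]-wc[1])<.03)
X=W[m];print(m.sum(),np.median(X[:,2]),X.mean(0));print(cv2.minAreaRect((X[:,:2]*1000).astype(np.float32)))
e=np.linalg.eigh(np.cov(X[:,:2].T))[1][:,1];wa=np.degrees(np.arctan2(e[1],e[0]));print('wing len dir',wa,'joint deg',(wa-7.7-90)%180)
for psi in [(wa-90)%180]:
    print(psi);go([wc[0],wc[1],.16],psi); go([wc[0],wc[1],.113],psi)
```

```text
632 0.12086751464428024 [ 0.58113589 -0.17482103  0.12056512]
((582.4139404296875, -175.15354919433594), (10.003853797912598, 34.221927642822266), 77.17476654052734)
wing len dir 167.2351372787542 joint deg 69.5351372787542
77.2351372787542
off [-0.0073  0.0014  0.0905] twist [ 0.02  0.   -6.14]
off [-0.0073  0.0014  0.1375] twist [ 0.02  0.   -6.14]
```

Request:
play_rows(gripper=[-1,-0.6,-0.4,-0.4,-0.4,-0.4,-0.2,0.2,0.6,1,1,1,1], offset=[[-0.007,0.001,0.03],[-0.007,0.001,0.06],[-0.007,0.001,0.09],[-0.007,0.001,0.115],[-0.007,0.001,0.137],[-0.007,0.001,0.137],[-0.007,0.001,0.137],[-0.007,0.001,0.137],[-0.007,0.001,0.137],[-0.007,0.001,0.137],[-0.007,0.001,0.137],[-0.007,0.001,0.137],[-0.007,0.001,0.137]], twist=[[0,0,-3],[0,0,-6.1],[0,0,-6.1],[0,0,-6.1],[0,0,-6.1],[0,0,-6.1],[0,0,-6.1],[0,0,-6.1],[0,0,-6.1],[0,0,-6.1],[0,0,-6.1],[0,0,-6.1],[0,0,-6.1]], grip_force=10)

```text
time: 5.42
eef_pos: [0.5824, -0.1742, 0.1135]
tcp_rot: [0.112, 0.994, 0.001, 0.0]
force: [0.8, 4.9, -0.2]
width: 0.101
```

Run:
```python
from h import *
st(); go([.5824,-.175,.113],7.7)
```

```text
t 5.425 pos [ 0.5824 -0.1742  0.1135] psi 77.2 z [ 4.0e-04  1.7e-03 -1.0e+00] F [ 0.79  4.87 -0.15] w 0.101 q [-0.42  0.59  1.43  0.    1.12 -1.77]
off [-0.0002 -0.0008  0.0005] twist [ 9.00e-02 -6.00e-02  6.95e+01]
```

Request:
play_rows(gripper=[1,1,1,1,1,1,1,1,1,1,1,1], offset=[[0,0,0],[0,0,0],[0,0,0],[0,0,0],[0,0,0],[0,0,0],[0,0,0],[0,0,0],[0,0,0],[0,0,0],[0,0,0],[0,0,0]], twist=[[0,0,7],[0,0,14],[0,0,21],[0,0,28],[0,0,35],[0,0,42],[0,0,49],[0,0,56],[0,0,63],[0,0,69.5],[0,0,69.5],[0,0,69.5]])

```text
time: 6.92
eef_pos: [0.5825, -0.174, 0.1136]
tcp_rot: [0.657, 0.754, 0.001, -0.0]
force: [1.1, 2.2, 1.4]
width: 0.102
```

Run:
```python
from h import *
st(); go([.5824,-.175,.113],7.7);
```

```text
t 6.925 pos [ 0.5825 -0.174   0.1136] psi 7.82 z [ 5.0e-04  1.9e-03 -1.0e+00] F [1.12 2.15 1.35] w 0.102 q [-0.42  0.59  1.43  0.    1.12 -0.55]
off [-0.0009 -0.0002  0.0006] twist [ 0.04 -0.1   0.12]
```

Request:
play_rows(gripper=[0.4,0,-0.4,-0.4,-0.4,-0.6,-1,-1,-1], offset=[[0,0,0],[0,0,0],[0,0,0],[0,0,-0.03],[0,0,-0.06],[0,0,-0.09],[0,0,-0.12],[0,0,-0.14],[0,0,-0.14]], twist=[[0,0,0],[0,0,0],[0,0,0],[0,0,0],[0,0,0],[0,0,0],[0,0,0],[0,0,0],[0,0,0]])

```text
time: 8.05
eef_pos: [0.583, -0.1747, 0.2551]
tcp_rot: [0.657, 0.754, 0.001, 0.001]
force: [0.8, -0.6, 0.2]
width: 0.99
```

Run:
```python
from h import *
st()
p=get_image('wrist'); save(p,'w2'); W=cloud(p)
wc=np.array([.5826,-.1748])
m=(W[...,2]>.112)&(W[...,2]<.13)&(np.hypot(W[...,0]-wc[0],W[...,1]-wc[1])<.03)
X=W[m];print(m.sum(),cv2.minAreaRect((X[:,:2]*1000).astype(np.float32)))
e=np.linalg.eigh(np.cov(X[:,:2].T))[1][:,1];wa=np.degrees(np.arctan2(e[1],e[0]));print('wing joint deg',(wa-7.7-90+90)%180-90)
```

```text
t 8.05 pos [ 0.583  -0.1747  0.2551] psi 7.83 z [ 3.7e-03  3.0e-04 -1.0e+00] F [ 0.81 -0.64  0.24] w 0.99 q [-0.42  0.48  1.22  0.    1.44 -0.55]
599 ((582.6185913085938, -174.6005859375), (9.755537986755371, 33.752044677734375), 8.441420555114746)
wing joint deg 0.562176764095426
```

View pics/w2.png

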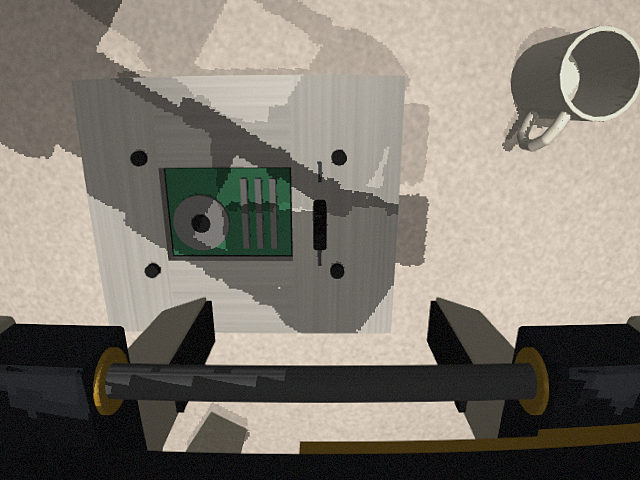

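View pics/cov1.png

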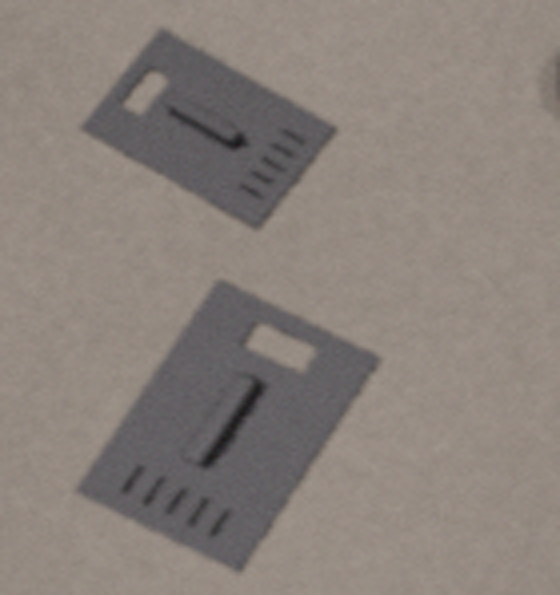

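Run:
```python
from h import *
go([.5234,.2112,.23],61.6)
```

```text
off [ 0.3901 -0.006   0.0241] twist [ 1.100e-01 -3.000e-02 -5.377e+01]
```

Request:
play_rows(gripper=[-1,-1,-1,-1,-1,-1,-1,-1,-1,-1,-1], offset=[[0.03,0,0],[0.07,0,0],[0.11,0,0],[0.15,0,0],[0.2,0,0.01],[0.25,-0.005,0.015],[0.3,-0.005,0.02],[0.34,-0.006,0.024],[0.37,-0.006,0.024],[0.39,-0.006,0.024],[0.39,-0.006,0.024]], twist=[[0,0,-5],[0,0,-10],[0,0,-16],[0,0,-22],[0,0,-28],[0,0,-34],[0,0,-40],[0,0,-46],[0,0,-51],[0,0,-53.8],[0,0,-53.8]])

```text
time: 9.48
eef_pos: [0.523, 0.2118, 0.2293]
tcp_rot: [0.245, 0.97, 0.0, -0.0]
force: [-0.2, -0.8, -0.5]
width: 0.998
```

Run:
```python
from h import *
st()
p=get_image('wrist'); save(p,'w3'); W=cloud(p)
for th in ['cover_grip','cover_slot']:
    for r in nets.spot_point(th,p)[:3]: print(th,np.round(r['uv'],1),round(r['p'],2),np.round(dep(p,r['uv']),3))
wc=np.array([.5234,.2112])
m=(W[...,2]>.036)&(W[...,2]<.05)&(np.hypot(W[...,0]-wc[0],W[...,1]-wc[1])<.06)
X=W[m];print(m.sum(),np.median(X[:,2]),cv2.minAreaRect((X[:,:2]*1000).astype(np.float32)))
for r in nets.regions_of('cover_grip',p)[:2]:
    c,_=cv2.findContours(r['mask'].astype(np.uint8),0,2); c=max(c,key=cv2.contourArea)
    Y=np.array([atz(p,q,0.006)[:2] for q in c[:,0].astype(float)],dtype=np.float32)
    print('cover',r['box'],round(r['p'],2),cv2.minAreaRect(Y*1000))
```

```text
t 9.475 pos [0.523  0.2118 0.2293] psi 61.69 z [-1.e-04  1.e-03 -1.e+00] F [-0.22 -0.77 -0.48] w 0.998 q [ 0.25  0.41  1.4   0.    1.34 -0.83]
cover_grip [324.4 210. ] 0.77 [0.522 0.215 0.043]
cover_slot [320.6 268.2] 0.95 [ 0.582  0.179 -0.   ]
1258 0.0418004421560135 ((523.3468017578125, 210.42572021484375), (13.30872631072998, 69.5071029663086), 61.891170501708984)
cover [414.9, 369.4, 83.3, 80.7] 0.88 ((701.1307983398438, 216.58450317382812), (70.57695770263672, 42.739402770996094), 61.089378356933594)
cover [319.9, 200.3, 137.0, 190.4] 0.68 ((523.5741577148438, 209.9696044921875), (121.7412338256836, 181.163818359375), 61.73833465576172)
```

View pics/w3.png

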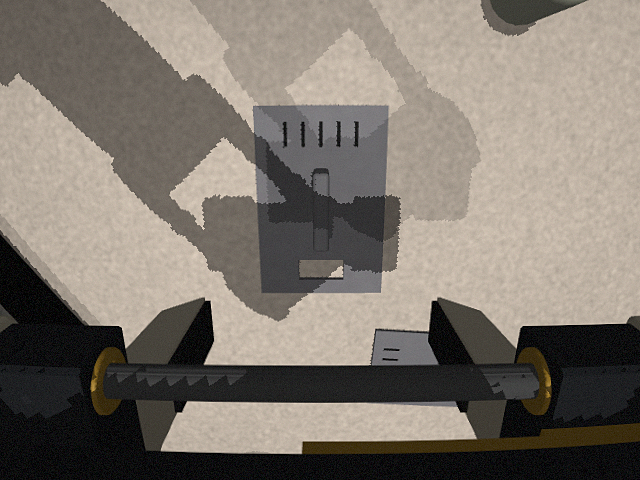

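Run:
```python
from h import *
go([.5234,.2103,.031],61.8)
```

```text
off [ 5.000e-04 -1.000e-04  1.989e-01] twist [ 0.08  0.02 -0.29]
```

Request:
play_rows(gripper=[-1,-0.7,-0.4,-0.4,-0.4,-0.4,-0.4,0,0.4,1,1,1,1], offset=[[0,0,0.04],[0,0,0.08],[0,0,0.12],[0,0,0.155],[0,0,0.18],[0,0,0.198],[0,0,0.198],[0,0,0.198],[0,0,0.198],[0,0,0.198],[0,0,0.198],[0,0,0.198],[0,0,0.198]], twist=[[0,0,-0.2],[0,0,-0.2],[0,0,-0.2],[0,0,-0.2],[0,0,-0.2],[0,0,-0.2],[0,0,-0.2],[0,0,-0.2],[0,0,-0.2],[0,0,-0.2],[0,0,-0.2],[0,0,-0.2],[0,0,-0.2]], grip_force=40)

```text
time: 11.3
eef_pos: [0.524, 0.2103, 0.032]
tcp_rot: [0.244, 0.97, 0.001, 0.0]
force: [-0.2, 0.6, 1.4]
width: 0.14
```

Run:
```python
from h import *
st()
```

```text
t 11.3 pos [0.524  0.2103 0.032 ] psi 61.71 z [ 0.0012  0.0012 -1.    ] F [-0.2   0.64  1.44] w 0.14 q [ 0.25  0.62  1.64  0.    0.88 -0.83]
```

Request:
play_rows(gripper=[1,1,1,1,1,1,1,1,1], offset=[[0,0,-0.01],[0,0,-0.03],[0,0,-0.06],[0,0,-0.09],[0,0,-0.12],[0,0,-0.15],[0,0,-0.18],[0,0,-0.19],[0,0,-0.19]], twist=[[0,0,0],[0,0,0],[0,0,0],[0,0,0],[0,0,0],[0,0,0],[0,0,0],[0,0,0],[0,0,0]])

```text
time: 12.42
eef_pos: [0.5237, 0.2101, 0.2222]
tcp_rot: [0.244, 0.97, 0.001, 0.001]
force: [0.3, 0.3, -1.0]
width: 0.139
```

Run:
```python
from h import *
st(); go([.5182,-.1834,.22],97.7)
p=get_image('wrist'); save(p,'w4')
```

```text
t 12.425 pos [0.5237 0.2101 0.2222] psi 61.71 z [ 0.0018  0.0013 -1.    ] F [ 0.28  0.31 -1.02] w 0.139 q [ 0.25  0.41  1.41  0.    1.32 -0.83]
off [-0.1816 -0.3491  0.0016] twist [  0.09   0.09 -35.99]
```

View pics/w4.png

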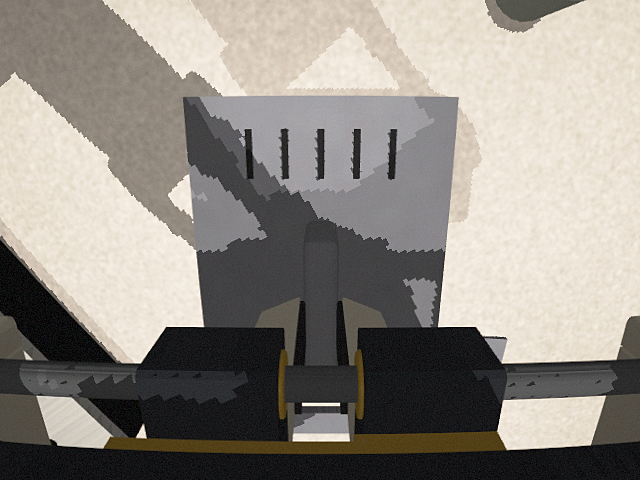

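Request:
play_rows(gripper=[1,1,1,1,1,1,1,1,1,1,1,1], offset=[[-0.01,-0.02,0],[-0.03,-0.055,0],[-0.05,-0.095,0],[-0.07,-0.135,0],[-0.09,-0.175,0],[-0.11,-0.215,0],[-0.13,-0.25,0],[-0.15,-0.29,0],[-0.17,-0.325,0],[-0.18,-0.345,0],[-0.182,-0.349,0],[-0.182,-0.349,0]], twist=[[0,0,-3],[0,0,-6],[0,0,-10],[0,0,-14],[0,0,-18],[0,0,-22],[0,0,-26],[0,0,-30],[0,0,-33],[0,0,-36],[0,0,-36],[0,0,-36]])

```text
time: 13.98
eef_pos: [0.5178, -0.1829, 0.22]
tcp_rot: [-0.067, 0.998, 0.001, -0.001]
force: [-0.4, 0.6, -0.8]
width: 0.14
```

Run:
```python
from h import *
s=st(); go([.5182,-.1834,.16],97.7,s)
p=get_image('wrist'); save(p,'w5'); W=cloud(p)
P=s['eef_pos']; X=W.reshape(-1,3)
m=(abs(X[:,2]-(P[2]-.026))<.006)&(np.hypot(X[:,0]-P[0],X[:,1]-P[1])<.12); X=X[m]
c,*_=np.linalg.lstsq(np.c_[X-P][:,:2].__class__(np.c_[(X-P)[:,:2],np.ones(len(X))]) if 0 else np.c_[(X-P)[:,:2],np.ones(len(X))],X[:,2]-P[2],rcond=None); print('plate top rel TCP',c,len(X))
v=np.c_[(W-P)[...,2].ravel()]
M=np.zeros(480*640,bool); M[np.flatnonzero(m)]=True
cs,_=cv2.findContours(M.reshape(480,640).astype(np.uint8),0,2); q=max(cs,key=cv2.contourArea)
Y=X[:,:2]; r=cv2.minAreaRect((Y*1000).astype(np.float32)); print(r)
p2=get_image('top'); save(p2,'t5')
for r in nets.spot_point('cover_slot',p2)[:3]+nets.spot_point('cover_grip',p2)[:3]: print(np.round(r['uv']),r['p'])
f=cv2.cvtColor(p2['frame'],cv2.COLOR_RGB2BGR)
cv2.imwrite('pics/t5c.png',cv2.resize(f[165:305,305:485],None,fx=4,fy=4,interpolation=cv2.INTER_CUBIC))
```

```text
t 13.975 pos [ 0.5178 -0.1829  0.22  ] psi 97.64 z [-0.0016  0.0021 -1.    ] F [-0.41  0.57 -0.75] w 0.14 q [-0.48  0.39  1.46  0.    1.3  -2.18]
off [-0.0005 -0.0006  0.06  ] twist [ 0.13 -0.08 -0.06]
plate top rel TCP [-0.00211342 -0.00032388 -0.02600067] 54696
((517.3966674804688, -184.1566162109375), (180.58065795898438, 121.09630584716797), 7.65097188949585)
[215. 137.] 0.83
[212. 358.] 0.78
[399. 198.] 0.59
[229. 142.] 0.92
[171. 367.] 0.79
[412. 222.] 0.67
```

View pics/w5.png

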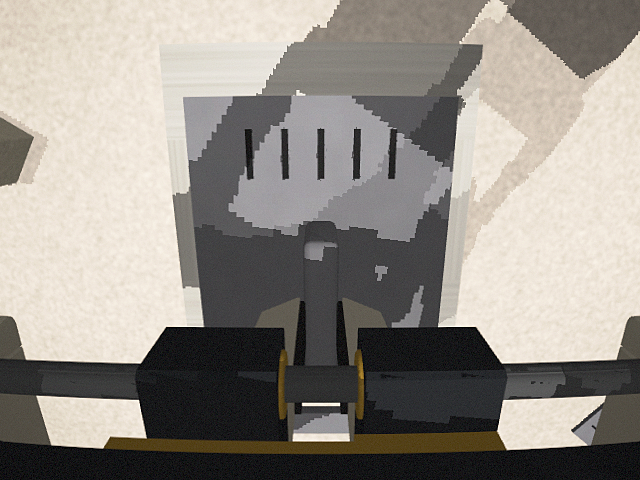

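View pics/t5c.png

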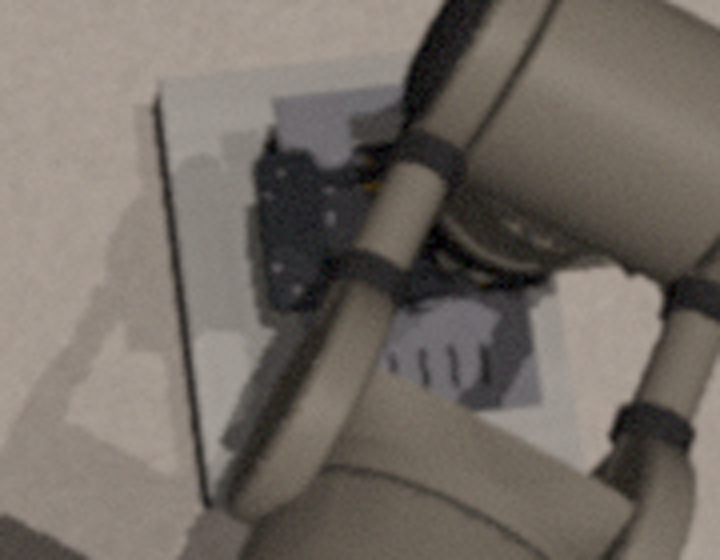

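Request:
play_rows(gripper=[1,1,1,1,1,1,1,1,1], offset=[[-0.0005,0,0.02],[-0.0005,0,0.04],[-0.0005,0,0.055],[-0.0005,0,0.065],[-0.0005,0,0.075],[-0.0005,0,0.083],[-0.0005,0,0.09],[-0.0005,0,0.095],[-0.0005,0,0.095]], twist=[[0.1,-0.1,0],[0.1,-0.1,0],[0.1,-0.1,0],[0.1,-0.1,0],[0.1,-0.1,0],[0.1,-0.1,0],[0.1,-0.1,0],[0.1,-0.1,0],[0.1,-0.1,0]])

```text
time: 15.3
eef_pos: [0.5185, -0.1823, 0.1255]
tcp_rot: [-0.068, 0.998, -0.0, 0.001]
force: [0.7, 0.7, -1.4]
width: 0.141
```

Run:
```python
from h import *
s=st(); go([.5184,-.183,.112],97.7,s)
p=get_image('side'); f=cv2.cvtColor(p['frame'],cv2.COLOR_RGB2BGR)
cv2.imwrite('pics/s6.png',cv2.resize(f[190:330,290:450],None,fx=4,fy=4,interpolation=cv2.INTER_CUBIC))
p=get_image('wrist'); save(p,'w6'); W=cloud(p)
P=s['eef_pos']; X=W.reshape(-1,3)
m=(abs(X[:,2]-(P[2]-.026))<.006)&(np.hypot(X[:,0]-P[0],X[:,1]-P[1])<.12); X=X[m]
c,*_=np.linalg.lstsq(np.c_[(X-P)[:,:2],np.ones(len(X))],X[:,2]-P[2],rcond=None); print('plate top rel TCP',c,len(X))
print(cv2.minAreaRect((X[:,:2]*1000).astype(np.float32)))
```

```text
t 15.3 pos [ 0.5185 -0.1823  0.1255] psi 97.76 z [ 1.2e-03 -1.0e-04 -1.0e+00] F [ 0.74  0.72 -1.44] w 0.141 q [-0.48  0.48  1.59  0.    1.07 -2.18]
off [ 0.0002 -0.0007  0.0135] twist [-0.02  0.07  0.06]
plate top rel TCP [ 0.00255651 -0.00259158 -0.02558387] 53488
((518.6827392578125, -183.65109252929688), (181.0323028564453, 120.97959899902344), 7.778438091278076)
```

View pics/s6.png

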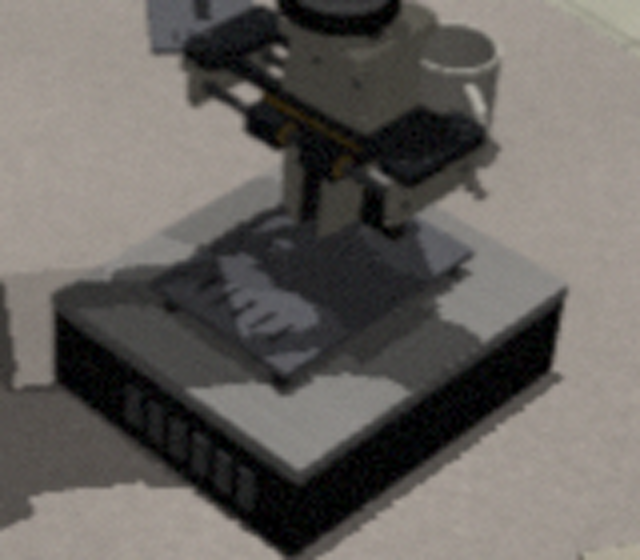

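Request:
play_rows(gripper=[1,1,1,1,1,1], offset=[[0,0,0.003],[0,0,0.006],[0,0,0.008],[0,0,0.01],[0,0,0.012],[0,0,0.012]], twist=[[0,0,0],[0,0,0],[0,0,0],[0,0,0],[0,0,0],[0,0,0]])

```text
time: 16.15
eef_pos: [0.519, -0.1825, 0.1146]
tcp_rot: [-0.068, 0.998, -0.001, 0.001]
force: [-2.1, 0.6, 6.1]
width: 0.14
```

Run:
```python
from h import *
st()
```

```text
t 16.15 pos [ 0.519  -0.1825  0.1146] psi 97.77 z [ 0.0028 -0.001  -1.    ] F [-2.11  0.58  6.06] w 0.14 q [-0.48  0.49  1.6   0.    1.04 -2.18]
```

Request:
play_rows(gripper=[1,1,1,1], offset=[[0,0,0.0015],[0,0,0.003],[0,0,0.004],[0,0,0.004]], twist=[[0,0,0],[0,0,0],[0,0,0],[0,0,0]])

```text
time: 16.65
eef_pos: [0.5188, -0.1825, 0.1119]
tcp_rot: [-0.068, 0.998, -0.001, 0.002]
force: [-5.6, 2.4, 11.8]
width: 0.139
```

Run:
```python
from h import *
s=st()
p=get_image('wrist'); W=cloud(p)
P=s['eef_pos']; X=W.reshape(-1,3)
m=(abs(X[:,2]-(P[2]-.026))<.005)&(np.hypot(X[:,0]-P[0],X[:,1]-P[1])<.1); X=X[m]
c,*_=np.linalg.lstsq(np.c_[(X-P)[:,:2],np.ones(len(X))],X[:,2]-P[2],rcond=None); print('plate top rel TCP',c,len(X))
```

```text
t 16.65 pos [ 0.5188 -0.1825  0.1119] psi 97.77 z [ 0.0031 -0.0013 -1.    ] F [-5.62  2.42 11.8 ] w 0.139 q [-0.48  0.49  1.61  0.    1.04 -2.18]
plate top rel TCP [-0.00307701  0.0001511  -0.02612922] 55035
```

Request:
play_rows(gripper=[1,1,1,1,1,1], offset=[[0,0,0.001],[0,0,0.002],[0,0,0.003],[0,0,0.003],[0,0,0.003],[0,0,0.003]], twist=[[0,0,0],[0,0,0],[0,0,0],[0,0,0],[0,0,0],[0,0,0]])

```text
time: 17.45
eef_pos: [0.5189, -0.1825, 0.1118]
tcp_rot: [-0.068, 0.998, -0.001, 0.002]
force: [-7.4, 3.7, 23.1]
width: 0.141
```

Run:
```python
from h import *
s=st()
p=get_image('wrist'); save(p,'w7'); W=cloud(p)
P=s['eef_pos']; X=W.reshape(-1,3)
m=(abs(X[:,2]-(P[2]-.026))<.005)&(np.hypot(X[:,0]-P[0],X[:,1]-P[1])<.1); X=X[m]
c,*_=np.linalg.lstsq(np.c_[(X-P)[:,:2],np.ones(len(X))],X[:,2]-P[2],rcond=None); print('plate top rel TCP',c,len(X))
p=get_image('side'); f=cv2.cvtColor(p['frame'],cv2.COLOR_RGB2BGR)
cv2.imwrite('pics/s7.png',cv2.resize(f[190:330,290:450],None,fx=4,fy=4,interpolation=cv2.INTER_CUBIC))
st()
```

```text
t 17.45 pos [ 0.5189 -0.1825  0.1118] psi 97.79 z [ 0.0048 -0.0023 -1.    ] F [-7.43  3.72 23.1 ] w 0.141 q [-0.48  0.49  1.61  0.    1.03 -2.18]
plate top rel TCP [-0.00425264  0.00013737 -0.02615761] 56078
t 17.55 pos [ 0.5189 -0.1825  0.1118] psi 97.79 z [ 0.0047 -0.0023 -1.    ] F [-8.12  4.32 22.34] w 0.139 q [-0.48  0.49  1.61  0.    1.03 -2.18]
```

View pics/s7.png

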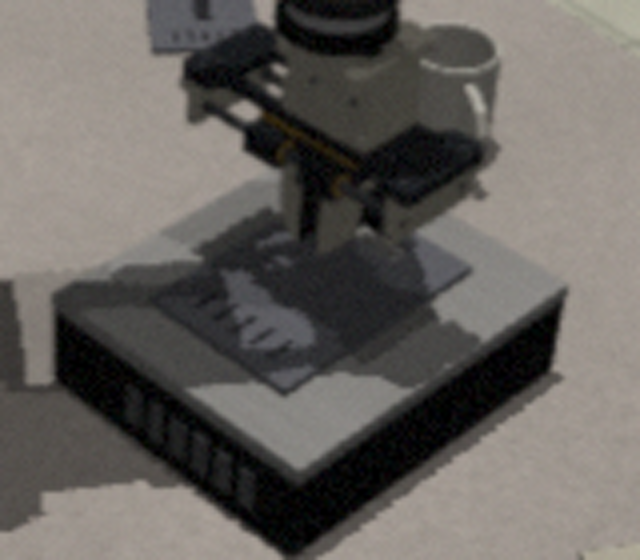

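View pics/w7.png

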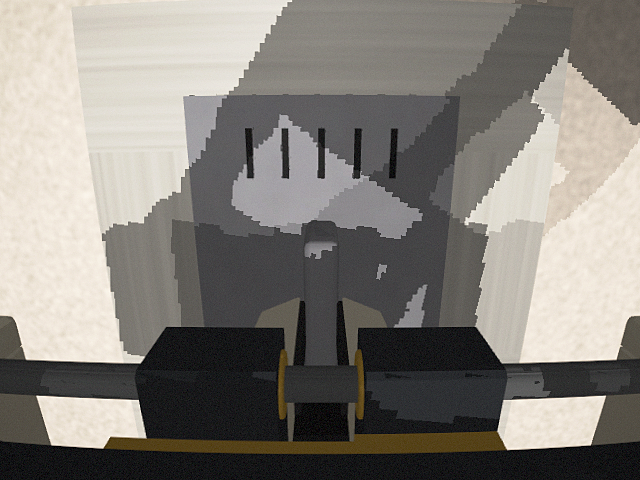

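Run:
```python
from h import *
st(); print(robot.finish_job()); st()
```

```text
t 17.55 pos [ 0.5189 -0.1825  0.1118] psi 97.79 z [ 0.0047 -0.0023 -1.    ] F [-8.12  4.32 22.34] w 0.139 q [-0.48  0.49  1.61  0.    1.03 -2.18]
the job is handed in; nothing more can be done
None
the job is handed in; nothing more can be done
```

The job is handed in at 17.6 s, with the arm still gripping the cover and pressing it down. No verdict came back.

- **Wing:** I turned it from about 1.21 rad to about 0.01 rad, measured in the wrist picture after I let go. I could not see it again once the cover was on. Nothing resisted as the slot went over the wing.
- **Cover:** I picked the middle-sized of the three, about 181 x 121 mm as measured. Just before pressing, its centre was under 1 mm from the seat and its direction within 0.1° of the case.
- **Press:** The last 3 mm of commanded descent raised the push from about 12 N to 22–23 N, while the height stayed at 0.112 m, so the cover is solid on the frame. The depth picture shows the plate level to about 0.005 rad.
- **Disagreements and bystanders:** A sideways force of about 9 N remained at the end. The cover position from the wrist depth picture and from the arm's own reading differed by about 1 mm. The arm came near none of the bystanders, but I did not measure their positions again at the end.

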